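# Unbolt the control enclosure and hold its lid open for wiring

### The arm

A 6-joint arm with a two-finger parallel gripper is mounted at the origin on the work surface. World frame = base frame: x ahead of the robot, y to its left, z up, the work surface at z = 0. Lengths are in m, angles in rad, forces in N, time in s.
With the tool pointing down it reaches from about 0.3 to 0.85 m from the base axis. Payload 5.4 kg.
Tool frame: the origin (TCP) lies midway between the tips of the shut fingers; the grasp point (between the pads) lies 19 mm behind it (arm.hold_point_z is the distance from the TCP to the grasp point, in m); z points along the fingers, y is the direction in which the jaws open and shut (so a half turn about z gives the same grasp; the last joint's range is limited). The gripper opens to 85 mm and grips with 20 to 120 N. Pads are 22 mm wide; open, the fingers measure 114 mm over their backs; the gripper's body (76 mm by 85 mm) begins 54 mm behind the grasp point. The pads swing forward as they close: fully open they stand 13 mm farther back than shut.
Start: joints at [-1.422, 0.158, 1.597, -0, 1.386, -0.21], TCP at [0.202, -0.538, 0.208] pointing down, gripper open.
Joint ranges: [-2.91, 2.91], [-0.94, 2.29], [0.18, 2.7], [-1.29, 4.43], [0.17, 2.64], [-3, 3]. Speed limits (rad/s): [2.57, 2.57, 3.14, 3.14, 3.14, 3.14].

### API

Orientations are given as a unit quaternion [x, y, z, w].
In Python, from cell import arm gives the robot as it stands. The module is installed in compiled form; this text tells all that it offers.
- The arm moves only by the tool play_rows, never from a script. Its argument "targets" is a list of rows, each a list of 5 numbers: the shift along the tool's x, y, z in mm, then the turn about the tool's z in degrees, then the closure, from -1 (fully open) to 1 (shut), so that 0 is half open. In form: [[x, y, z, twist, gripper], ...]. A call has 1 to 10 rows; each row shifts and turns the commanded pose from where the row before left it, along the tool's axes as they then stand; what a row does not reach is not made up. A row lasts 1/12 s, in which the tool goes at most 41.7 mm and 7.16 degrees, less where a joint would pass 70% of its speed; a pose out of reach is approached as far as the arm can. A call with a gripper value outside its range is refused whole. The fingers move at their own pace and stop on an object; "grip_force" is the grip in N (left out, the last holds). Time passes only in rows, so rows that do not move let the fingers close. It gives the time, the measured TCP pose, the force and the opening at its end, in the units of the state.
- arm.observe(): the state, without advancing time (a new reading comes with each control period).
- arm.camera(name): name is "side" or "top" or "wrist"; returns a dict with "image" (400x640x3 uint8, red, green, blue), "mtx" (3x3 intrinsics, pixels), "k1" (the pictures are not rectified: a ray, as slopes to the right and down, at radius r is drawn at 1 + k1 r^2 times it, then the intrinsics apply), "pose" (4x4, takes a point from camera to world coordinates). Camera axes: x right, y up, looking along -z (the intrinsics and any distortion apply to the point x, -y, -z); pixel columns grow to the right and rows downward; lengths in m; the calibration is good to about 2 mm. A picture is of the moment at which its call begins. There is no depth.
- arm.finish_job(): hands the job in, once; it reports no verdict.
The state is a dict: "time_s": time; "joint_positions": joint angles; "dq": joint speeds; "tau": joint torques, N m; "tcp_pos": TCP position; "tcp_rot": TCP orientation; "contact_force": force on the tool from outside, world axes, zero at the start; "ft_torque": the same for the moment, N m; "opening": finger opening in m.
Only numpy, scipy, OpenCV 4.12 (cv2) and the standard library are available. Lean on these libraries where they do the work, as an engineer would, in place of code of your own. Each camera call takes 0.05 s, during which the arm holds its last target.

### The job

On the bench lies a grey electrical enclosure with a blue hinged lid that is locked by a sprung bolt with a red T-knob. Pull the bolt fully back to its stop while the lid is still shut, then lift the lid and hold it open at 50 degrees (within 5) so that a colleague can wire inside; never raise it past 65 degrees, which would strain its earth strap. The lid falls shut if let go, so the program finishes with the gripper still holding it steadily there; leave everything else on the bench where it is.

Things in the scene. Friction and masses are not known exactly. Their poses are not given: they have to be found in the camera images.
- enclosure: Grey steel box on its back, fixed, 220 (x) x 300 (y) x 110 (z) mm; origin under its centre, z up. Its -x side is the front, facing the robot within about 0.4 rad; the lid hinges along its +x top edge. The shut lid's top is at 118.5 mm. A steel keeper (30 x 18 mm, top at 141.5 mm) on the +y side at x = -90, y = +161 mm traps the bolt's nose until the bolt is withdrawn.
- lid (a joint): Angle (rad) of the blue lid (220 x 296 x 8 mm plate, 0.35 to 0.7 kg) about its hinge, whose axis is the enclosure's y direction: 0 shut, growing as the front edge rises; 50 degrees = 0.873; end stop 1.8. Nearly frictionless: it falls shut from anywhere below about 85 degrees. While locked it lifts only about 0.01.
- lid_hinge (a point): Point on the hinge axis, fixed on the enclosure at its x = +110, y = 0, z = 110.5 mm.
- lid_edge (a point): Middle of the lid's free front edge, on its top face; 220 mm from the hinge axis.
- bolt (a joint): Travel (m) of the sprung bolt on the lid, along the enclosure's y near the front edge: 0 locked (nose in keeper), 0.022 at its stop; the nose leaves the keeper at about 0.013. Pull it towards the enclosure's -y. Its spring pulls back with 4 N at 0, 7 N at the stop. Once the lid is raised beyond about 0.15 rad, clear of the keeper, the bolt may stay out or spring back.
- bolt_knob (a point): Centre of the bolt's red T-knob, a bar of 18 mm diameter, 30 mm long along the enclosure's y, on a thin stem; 40 mm above the lid's top; shut, 200 mm before and 48 mm above the hinge axis; locked, at enclosure x = -90, y = +70 mm. Moves with bolt and lid. Pinched from above on its end faces it can turn between the fingers as the lid rises, so the gripper may stay pointing down.
- screwdriver: Red-handled screwdriver, 190 mm, lying loose beside the enclosure's +y side; origin under its middle. Bystander.
- breaker: White circuit breaker module, 70 x 36 x 74 mm, loose beside the enclosure's -y side; origin under its middle. Bystander.
- tape_roll: Yellow roll of tape, 64 mm diameter, 19 mm high, lying flat in front of the enclosure; origin under its middle. Bystander.
- multimeter: Yellow and black multimeter, 170 x 85 x 35 mm, lying on its back at the left of the bench; origin under its middle. Bystander.
- parts_bin: Blue open bin, 150 x 100 x 60 mm, empty, at the left of the bench; origin under its middle. Bystander.
- carton: Brown cardboard carton, 160 x 120 x 90 mm, at the right of the bench; origin under its middle. Bystander.
- wrench: Steel wrench, 180 mm, lying at the right of the bench; origin under its middle. Bystander.

How it is judged:
By the outcome, as a careful person would: the job done as asked, in the order asked, and still so for the second after the job is handed in, while the arm keeps its last pose, push and grip.
It also fails if it takes over 40 s, if anything falls off the work surface, if the arm or the gripper's body presses on something with over 40 N, if the wrist force passes 120 N, or if a joint passes its speed limit or range.

## Working session

There is one attempt and no reset: what is moved stays moved. The work goes in short steps, Python scripts to look and compute and a tool call to move; the robot and the scene stay as the last step left them, time stands still between calls to the robot, and variables do not carry over. Pictures are saved under pics/ and viewed, and the job is handed in when it is done.

Besides the shell and the picture viewer there is one more tool, called after "Emit:" as name([rows], argument=value, ...), one row to a line, values as JSON. play_rows: Moves the arm, as the interface text tells. Its arguments: {"type":"object","properties":{"targets":{"type":"array","items":{"type":"array","items":{"type":"number"}}},"grip_force":{"type":"number"}},"required":["targets"]}

```bash
mkdir -p pics
python3 - <<'E'
from cell import arm
import cv2
print(arm.observe(), arm.hold_point_z)
for n in("side","top"):
    c=arm.camera(n); cv2.imwrite(f"pics/{n}0.png",c["image"][:,:,::-1]); print(n,c["mtx"],c["k1"],c["pose"])
E
```

```text
{'time_s': 0.0, 'joint_positions': array([-1.42204064e+00,  1.59053398e-01,  1.59827059e+00, -3.45598190e-05,
        1.38618567e+00, -2.10097031e-01]), 'dq': array([ 0.00251402, -0.00201208,  0.00219602, -0.00082199, -0.00026648,
        0.00177483]), 'tau': array([-2.42595033e-04, -3.95996439e+01, -3.31432092e+01, -2.00642612e-04,
        8.27184704e-03,  1.34313365e-05]), 'tcp_pos': array([ 0.20181161, -0.53771855,  0.20719529]), 'tcp_rot': array([ 9.83945208e-01,  1.78468227e-01,  1.24179445e-05, -9.58568885e-04]), 'contact_force': array([-0.23843875, -1.10162701,  0.05636066]), 'ft_torque': array([-0.00971712,  0.00148066,  0.00208371]), 'opening': 0.08556048466361607} 0.0187
side [[489.15751812   0.         318.15445254]
 [  0.         489.15751812 196.0434623 ]
 [  0.           0.           1.        ]] -0.014261964716291054 [[ 0.98139769  0.13784589 -0.1336304   0.34386403]
 [-0.1919822   0.70032777 -0.68752007 -1.01040984]
 [-0.00118673  0.70038527  0.71376402  1.14746549]
 [ 0.          0.          0.          1.        ]]
top [[504.23331458   0.         317.33073879]
 [  0.         504.23331458 199.77704177]
 [  0.           0.           1.        ]] -0.10407145426136562 [[ 0.0081375   0.98347034 -0.18088633  0.24302549]
 [-0.99983483  0.00506242 -0.01745526 -0.02262511]
 [-0.01625101  0.18099849  0.9833491   1.69488161]
 [ 0.          0.          0.          1.        ]]
```

View pics/side0.png

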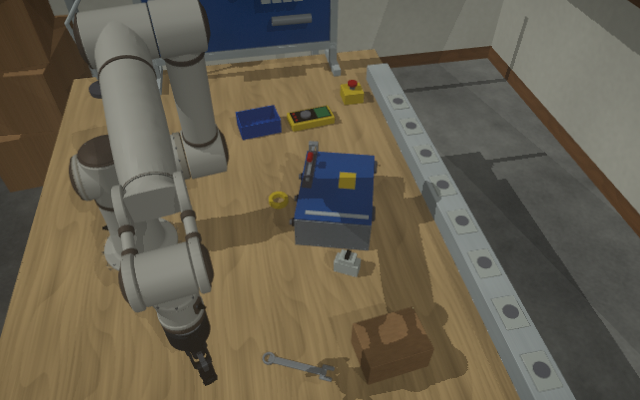

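View pics/top0.png

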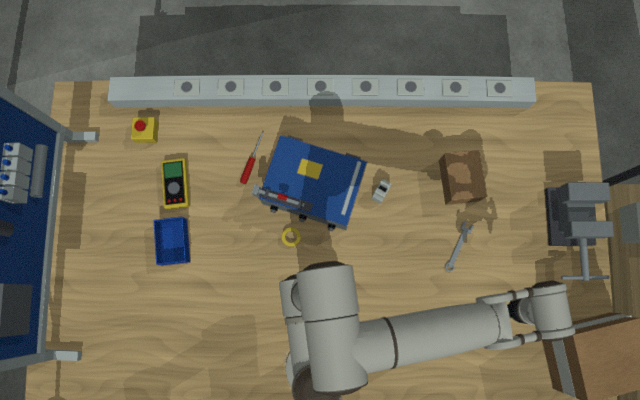

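Run:
```python
import cv2
a=cv2.imread("pics/top0.png")[125:245,235:395]; cv2.imwrite("pics/top0c.png",cv2.resize(a,None,fx=5,fy=5,interpolation=2))
a=cv2.imread("pics/side0.png")[135:255,260:400]; cv2.imwrite("pics/side0c.png",cv2.resize(a,None,fx=5,fy=5,interpolation=2))
```

```text
(no output)
```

View pics/top0c.png

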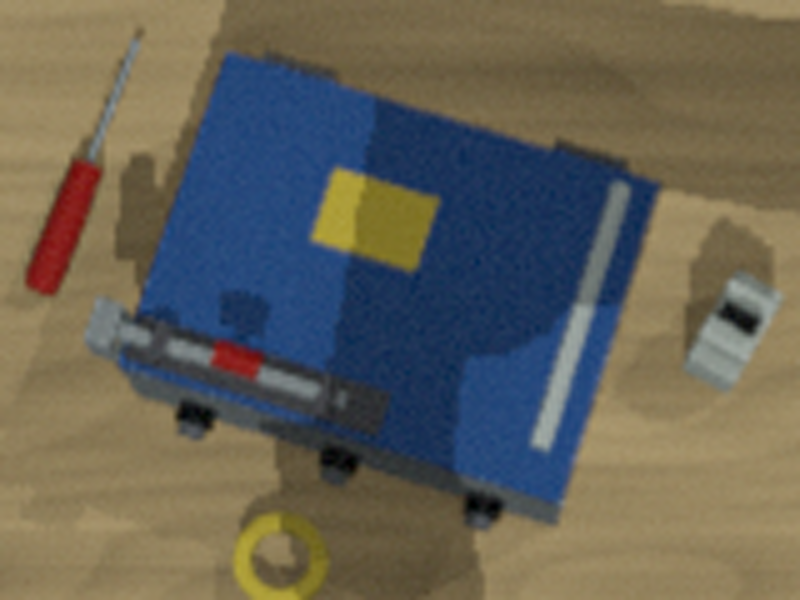

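View pics/side0c.png

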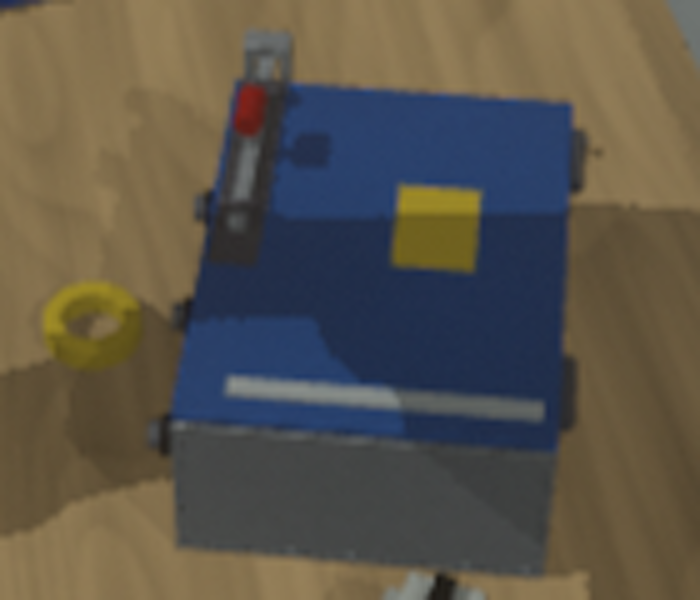

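The top crop shows the lid corners at about (228,52), (660,183), (558,503), (122,367) and the red knob at (238,359). The side crop shows the corners at (571,103), (553,450), (173,422) and the knob at (250,110). Next I fit the enclosure pose to these points.

```bash
cat > h.py <<'E'
from cell import arm
import cv2, numpy as np
from scipy.optimize import least_squares
from scipy.spatial.transform import Rotation as R
def proj(c,P):
    T=np.linalg.inv(c["pose"]); q=(np.atleast_2d(P)@T[:3,:3].T+T[:3,3])*[1,-1,-1]
    s=q[:,:2]/q[:,2:]; s=s*(1+c["k1"]*(s**2).sum(1,keepdims=True))
    return s@c["mtx"][:2,:2].T+c["mtx"][:2,2]
E
cat > fit.py <<'E'
from h import *
ct=arm.camera("top"); cs=arm.camera("side")
L=lambda x,y,z:[x,y,z]
O=np.array([[.11,.148,.1185],[.11,-.148,.1185],[-.11,-.148,.1185],[-.11,.148,.1185],[-.09,.07,.1585]])
ut=(np.array([[228,52],[660,183],[558,503],[122,367],[238,359]])+.5)/5-.5+[235,125]
us=(np.array([[571,103],[553,450],[173,422],[250,110]])+.5)/5-.5+[260,135]
def W(p): 
    c,s=np.cos(p[2]),np.sin(p[2]); return O@np.array([[c,-s,0],[s,c,0],[0,0,1]]).T+[p[0],p[1],0]
f=lambda p:np.r_[(proj(ct,W(p))-ut).ravel(),(proj(cs,W(p)[[0,1,2,4]])-us).ravel()]
r=least_squares(f,[.55,0,-.25]); print(r.x); print(r.fun.reshape(-1,2).round(2)); print(W(r.x))
E
python3 fit.py
```

```text
[ 0.59968028  0.01931482 -0.300916  ]
[[ 0.13 -0.29]
 [ 0.66 -0.17]
 [ 1.02  0.42]
 [-0.51 -0.21]
 [ 0.34  0.41]
 [ 0.33 -0.37]
 [ 0.99 -0.74]
 [-1.06 -1.38]
 [-0.36  0.32]]
[[ 0.74860396  0.12806103  0.1185    ]
 [ 0.66087099 -0.15463833  0.1185    ]
 [ 0.4507566  -0.08943139  0.1185    ]
 [ 0.53848957  0.19326797  0.1185    ]
 [ 0.53447206  0.11284496  0.1585    ]]
```

Emit:
play_rows([
  [0,0,-25,7,-1],
  [0,0,-25,7,-1],
  [0,0,-25,7,-1],
  [0,0,-15,7,-1],
  [0,0,0,7,-1],
  [0,0,0,2.8,-1],
  [0,0,0,0,-1],
], grip_force=45)

```text
time_s: 0.78
tcp_pos: [0.2019, -0.5384, 0.2984]
tcp_rot: [0.989, -0.15, 0.0, 0.0]
contact_force: [-0.0, -0.4, 0.5]
opening: 0.085
```

```bash
cat > go.py <<'E'
from h import *
import sys
s=arm.observe(); r=R.from_quat(s["tcp_rot"])
t=np.array([float(v) for v in sys.argv[1:4]])
print(s["time_s"],s["joint_positions"].round(3),s["tcp_pos"].round(4),s["contact_force"].round(1),"open",s["opening"].round(4))
print("yaxis deg",np.degrees(np.arctan2(*r.as_matrix()[[1,0],1])), "z",r.as_matrix()[:,2].round(3),"shift mm",(r.inv().apply(t-s["tcp_pos"])*1000).round(1))
E
python3 go.py .5345 .1128 .26
```

```text
Traceback (most recent call last):
  File "go.py", line 5, in <module>
    print(s["time_s"],s["joint_positions"].round(3),s["tcp_pos"].round(4),s["contact_force"].round(1),"open",s["opening"].round(4))
                                                                                                             ^^^^^^^^^^^^^^^^^^
AttributeError: 'float' object has no attribute 'round'
```

```bash
sed -i 's/s\["opening"\].round(4)/round(s["opening"],4)/' go.py; python3 go.py .5345 .1128 .26
```

```text
0.7833 [-1.422  0.114  1.47   0.     1.558  0.451] [ 0.2019 -0.5384  0.2984] [-0.  -0.4  0.5] open 0.085
yaxis deg -107.3067471023368 z [ 0. -0. -1.] shift mm [ 123.8 -720.7   38.2]
```

Emit:
play_rows([
  [6,-34,0,0,-1],
  [6,-36,0,0,-1],
  [6,-36,0,0,-1],
  [6,-36,0,0,-1],
  [6,-36,0,0,-1],
  [6,-36,0,0,-1],
  [6,-36,0,0,-1],
  [6,-36,0,0,-1],
  [6,-36,0,0,-1],
  [6,-36,0,0,-1],
])

```text
time_s: 1.62
tcp_pos: [0.3656, -0.2124, 0.2979]
tcp_rot: [0.989, -0.149, -0.0, -0.0]
contact_force: [0.4, -1.2, 1.5]
opening: 0.0853
```

Emit:
play_rows([
  [7,-36,0,0,-1],
  [7,-36,0,0,-1],
  [7,-36,0,0,-1],
  [7,-36,0,0,-1],
  [7,-36,0,0,-1],
  [7,-36,0,0,-1],
  [7,-36,0,0,-1],
  [7,-36,0,0,-1],
  [4,-36,0,0,-1],
  [0,0,0,0,-1],
])

```text
time_s: 2.45
tcp_pos: [0.5195, 0.0827, 0.2972]
tcp_rot: [0.989, -0.146, -0.001, -0.001]
contact_force: [0.1, -0.3, -0.1]
opening: 0.0856
```

```bash
python3 - <<'E'
from h import *
c=arm.camera("wrist"); cv2.imwrite("pics/w1.png",c["image"][:,:,::-1])
print(proj(c,[[.5345,.1128,.1585]]))
E
python3 go.py .5345 .1128 .205
```

```text
[[293.99374056 178.65053845]]
2.5 [-0.078 -0.017  1.607  0.     1.553  1.788] [0.5188 0.0801 0.2973] [ 1.  -0.3 -0. ] open 0.0857
yaxis deg -106.8742063266314 z [-0.002  0.001 -1.   ] shift mm [  5.7 -35.8  92.3]
```

View pics/w1.png

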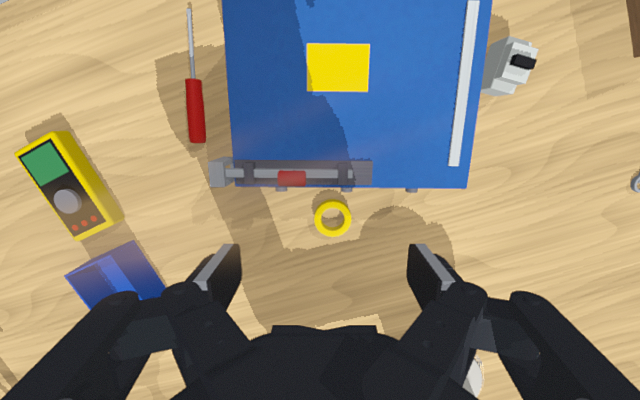

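The wrist view shows the knob at (292,178) against a predicted (294,179), so the pose is confirmed.

Emit:
play_rows([
  [3,-18,20,0,-1],
  [3,-17.5,30,0.3,-1],
  [0,0,30,0,-1],
  [0,0,12,0,-1],
  [0,0,0,0,-1],
  [0,0,0,0,-1],
])

```text
time_s: 3.0
tcp_pos: [0.5347, 0.1087, 0.2065]
tcp_rot: [0.988, -0.153, -0.0, 0.0]
contact_force: [1.0, 0.6, 0.1]
opening: 0.0856
```

```bash
python3 - <<'E'
from h import *
c=arm.camera("wrist"); cv2.imwrite("pics/w2.png",c["image"][:,:,::-1])
print(proj(c,[[.5345,.1128,.1585]]))
E
python3 go.py .5345 .1128 .143
```

```text
[[318.82933379 210.24160929]]
3.05 [-0.021  0.083  1.679 -0.     1.376  1.857] [0.5357 0.1087 0.2079] [-0.4  0.   1.1] open 0.0855
yaxis deg -107.58063288241533 z [ 0.002 -0.    -1.   ] shift mm [-2.5 -3.5 64.9]
```

View pics/w2.png

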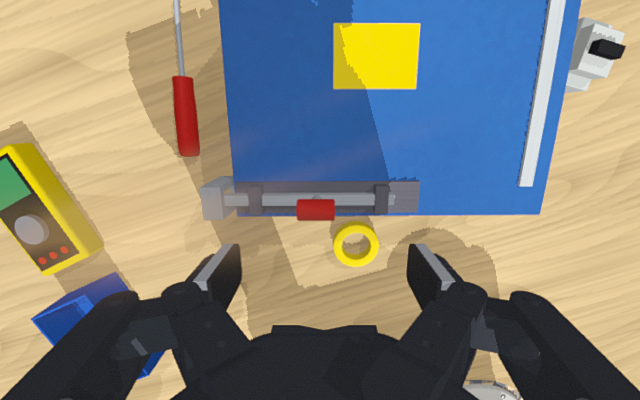

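Emit:
play_rows([
  [-1,-3.5,20,-0.3,-0.3],
  [0,0,20,0,-0.3],
  [0,0,12,0,-0.3],
  [0,0,10,0,-0.3],
  [0,0,3,0,-0.3],
  [0,0,0,0,-0.3],
  [0,0,0,0,-0.3],
])

```text
time_s: 3.63
tcp_pos: [0.5358, 0.113, 0.1423]
tcp_rot: [0.989, -0.15, 0.001, -0.0]
contact_force: [0.2, 0.5, 0.1]
opening: 0.0554
```

```bash
python3 - <<'E'
from h import *
for n in("wrist","side"):
    c=arm.camera(n); cv2.imwrite(f"pics/{n}3.png",c["image"][:,:,::-1])
E
python3 - <<'E'
import cv2
a=cv2.imread("pics/side3.png")[100:250,230:400]; cv2.imwrite("pics/side3c.png",cv2.resize(a,None,fx=4,fy=4,interpolation=2))
E
python3 go.py .5345 .1128 .142
```

```text
3.7333 [-0.013  0.146  1.745 -0.     1.248  1.859] [0.5359 0.1131 0.1425] [-0.9 -0.7  0.8] open 0.0554
yaxis deg -107.24318495294739 z [ 0.002 -0.    -1.   ] shift mm [-1.3  0.7  0.5]
```

View pics/wrist3.png

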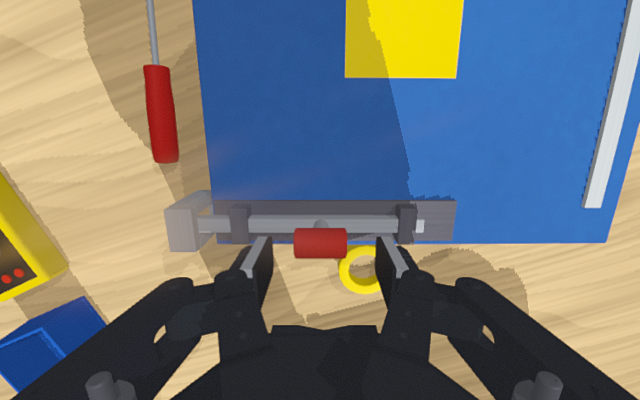

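View pics/side3c.png

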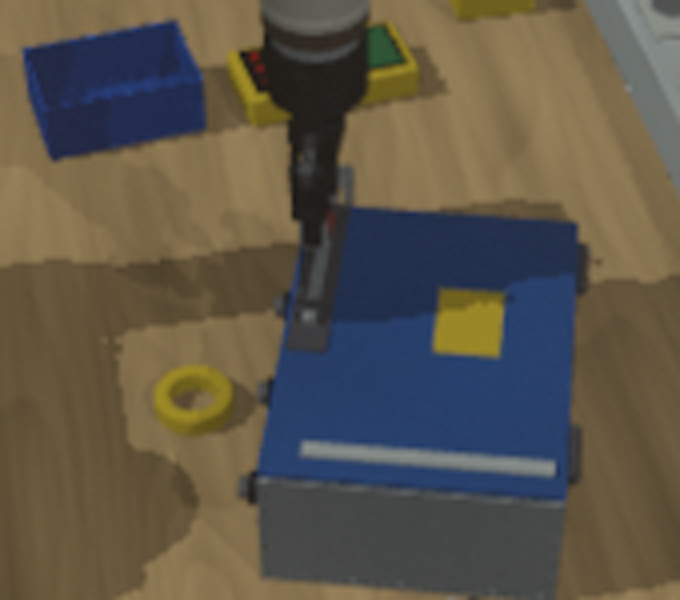

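Emit:
play_rows([
  [-1,0.5,0,0,-0.3],
  [0,0,0,0,1],
  [0,0,0,0,1],
  [0,0,0,0,1],
  [0,0,0,0,1],
  [0,0,0,0,1],
])

```text
time_s: 4.23
tcp_pos: [0.5345, 0.1139, 0.1421]
tcp_rot: [0.989, -0.15, 0.001, -0.001]
contact_force: [-0.2, 6.0, 5.5]
opening: 0.0254
```

```bash
python3 go.py .5345 .1128 .142;python3 - <<'E'
from h import *
for n in("wrist",):
    c=arm.camera(n); cv2.imwrite(f"pics/{n}4.png",c["image"][:,:,::-1])
E
```

```text
4.2333 [-0.012  0.143  1.749  0.002  1.248  1.859] [0.5345 0.1139 0.1421] [-0.2  6.   5.5] open 0.0254
yaxis deg -107.22955611520368 z [ 0.002  0.001 -1.   ] shift mm [0.3 1.  0.1]
```

View pics/wrist4.png

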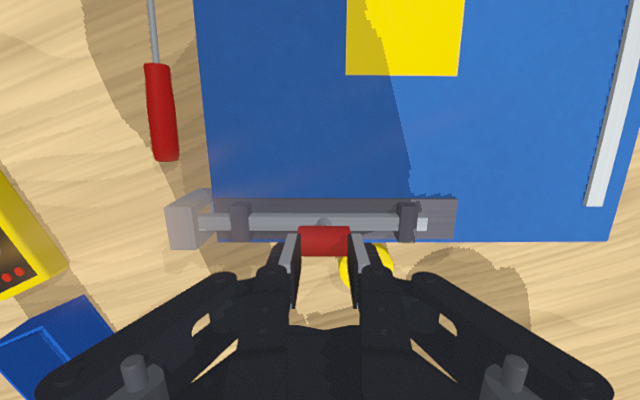

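Emit:
play_rows([
  [0,3,0,0,1],
  [0,4,0,0,1],
  [0,4,0,0,1],
  [0,4,0,0,1],
  [0,3,0,0,1],
  [0,0,0,0,1],
  [0,0,0,0,1],
])

```text
time_s: 4.87
tcp_pos: [0.5292, 0.0969, 0.1421]
tcp_rot: [0.989, -0.15, 0.001, -0.001]
contact_force: [0.8, 6.7, 5.9]
opening: 0.0255
```

```bash
python3 go.py .5280 .0918 .142
```

```text
4.8667 [-0.045  0.121  1.773  0.002  1.245  1.826] [0.5292 0.0969 0.1421] [0.8 6.7 5.9] open 0.0255
yaxis deg -107.24827090678879 z [ 0.002  0.002 -1.   ] shift mm [0.3 5.2 0.1]
```

Emit:
play_rows([
  [0,2,0,0,1],
  [0,2,0,0,1],
  [0,0,0,0,1],
  [0,0,0,0,1],
])

```text
time_s: 5.2
tcp_pos: [0.5284, 0.0942, 0.1422]
tcp_rot: [0.989, -0.15, 0.001, -0.002]
contact_force: [1.0, 11.4, 5.5]
opening: 0.0255
```

Emit:
play_rows([
  [0,2,0,0,1],
  [0,0,0,0,1],
  [0,0,0,0,1],
])

```text
time_s: 5.45
tcp_pos: [0.5283, 0.0939, 0.1422]
tcp_rot: [0.989, -0.15, 0.002, -0.004]
contact_force: [4.2, 15.8, 3.2]
opening: 0.0251
```

```bash
python3 go.py .5280 .0918 .142;python3 - <<'E'
from h import *
for n in("wrist",):
    c=arm.camera(n); cv2.imwrite(f"pics/{n}5.png",c["image"][:,:,::-1])
E
```

```text
5.45 [-0.054  0.115  1.78   0.008  1.243  1.815] [0.5283 0.0939 0.1422] [ 4.2 15.8  3.2] open 0.0251
yaxis deg -107.24022302929954 z [ 0.004  0.008 -1.   ] shift mm [0.4 2.1 0.2]
```

View pics/wrist5.png

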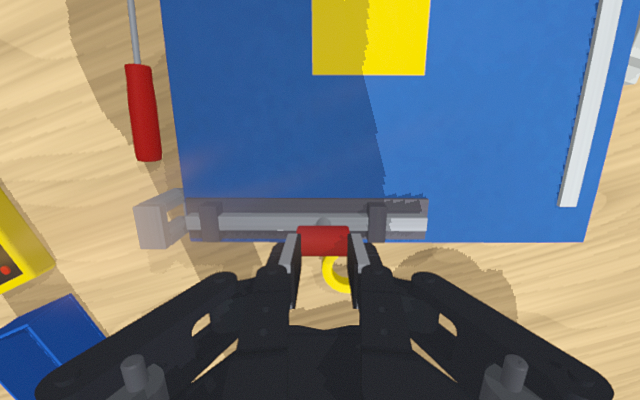

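The bolt reached its stop: the pull force rose from 7 to 16 N with no further motion, and the rod end has shifted about 22–23 mm against its bracket. Next are the arc increments for lifting.

```bash
python3 -c "
import numpy as np
t=np.radians(np.r_[0,1,2,4,6,8,10,12.5,15,17.5,np.arange(20,51,2.5),50]);x=-200*np.cos(t)+48*np.sin(t);z=200*np.sin(t)+48*np.cos(t)
for a,b,c in zip(np.degrees(t[1:]),np.diff(x),-np.diff(z)):print(round(a,1),round(b,1),0,round(c,1))
print(x[-1]-x[0],z[-1]-z[0])"
```

```text
1.0 0.9 0 -3.5
2.0 0.9 0 -3.5
4.0 2.0 0 -6.9
6.0 2.3 0 -6.8
8.0 2.5 0 -6.7
10.0 2.7 0 -6.6
12.5 3.8 0 -8.1
15.0 4.1 0 -8.0
17.5 4.5 0 -7.8
20.0 4.8 0 -7.6
22.5 5.1 0 -7.4
25.0 5.4 0 -7.1
27.5 5.7 0 -6.9
30.0 6.0 0 -6.6
32.5 6.3 0 -6.4
35.0 6.6 0 -6.1
37.5 6.8 0 -5.8
40.0 7.1 0 -5.5
42.5 7.3 0 -5.2
45.0 7.5 0 -4.9
47.5 7.8 0 -4.5
50.0 7.9 0 -4.2
50.0 0.0 0 -0.0
108.21261133240307 136.0626938887495
```

Emit:
play_rows([
  [0.9,0,-3.5,0,1],
  [0.9,0,-3.5,0,1],
  [2,0,-6.9,0,1],
  [0,0,0,0,1],
  [0,0,0,0,1],
], grip_force=50)

```text
time_s: 5.92
tcp_pos: [0.5317, 0.0928, 0.1549]
tcp_rot: [0.989, -0.15, 0.001, -0.004]
contact_force: [7.5, 16.1, -4.5]
opening: 0.0241
```

Run:
```python
from h import *
for n in("wrist",):
    c=arm.camera(n); cv2.imwrite(f"pics/{n}6.png",c["image"][:,:,::-1])
```

```text
(no output)
```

View pics/wrist6.png

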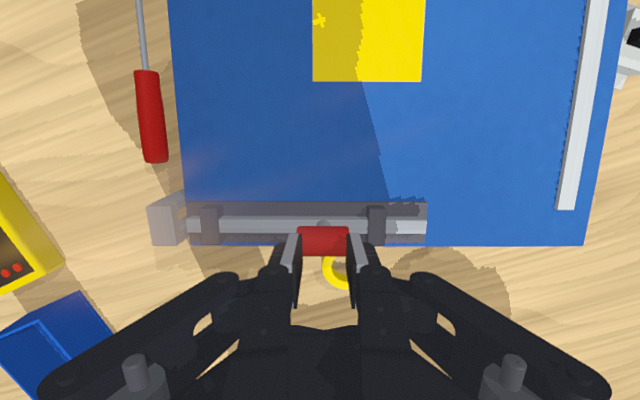

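The keeper has moved away while the lid stays with the hand, so the lid is unlocked and lifting.

Emit:
play_rows([
  [2.3,0,-6.8,0,1],
  [2.5,0,-6.7,0,1],
  [2.7,0,-6.6,0,1],
  [3.8,0,-8.1,0,1],
  [4.1,0,-8,0,1],
  [4.5,0,-7.8,0,1],
  [4.8,0,-7.6,0,1],
  [0,0,0,0,1],
])

```text
time_s: 6.63
tcp_pos: [0.5552, 0.0806, 0.208]
tcp_rot: [0.989, -0.15, 0.001, 0.001]
contact_force: [0.2, 0.0, 0.5]
opening: -0.0001
```

Run:
```python
from h import *
for n in("wrist","side"):
    c=arm.camera(n); cv2.imwrite(f"pics/{n}7.png",c["image"][:,:,::-1])
```

```text
(no output)
```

View pics/wrist7.png

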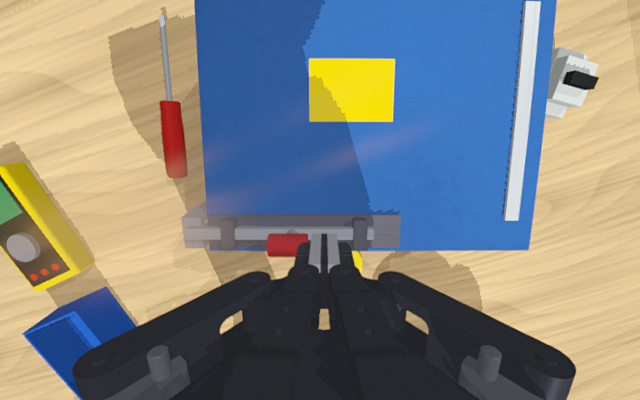

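The knob slipped out during the lift. The fingers are now shut, and the lid looks down with the knob sprung back. I'll check the lid state and why the grip was marginal.

Run:
```python
from h import *
c=arm.camera("wrist"); s=arm.observe(); r=R.from_quat(s["tcp_rot"]).as_matrix()
def tp(*p): return proj(c,s["tcp_pos"]+r@np.array(p)).round(1)
for z in (0,-.0187,-.026): print(z,[tp(x,y,z) for x in(-.011,0,.011) for y in (-.015,.015)])
print("knob pred",proj(c,[.5345,.1128,.1585]))
a=cv2.imread("pics/wrist5.png")[200:320,240:400];cv2.imwrite("pics/w5c.png",cv2.resize(a,None,fx=5,fy=5,interpolation=2))
a=arm.camera("side")["image"][100:250,230:400,::-1]; cv2.imwrite("pics/side7c.png",cv2.resize(a,None,fx=4,fy=4,interpolation=2))
# knob end in commanded wrist5 state
T=c["pose"]; rel=r.T@(T[:3,3]-s["tcp_pos"]); print("cam rel tool",rel.round(3))
```

```text
0 [array([[300.5, 247.6]]), array([[346.8, 247.6]]), array([[300.1, 231.8]]), array([[347.2, 231.8]]), array([[299.7, 215.5]]), array([[347.6, 215.5]])]
-0.0187 [array([[298. , 261.6]]), array([[349.3, 261.6]]), array([[297.5, 244.3]]), array([[349.8, 244.3]]), array([[296.9, 226.3]]), array([[350.3, 226.3]])]
-0.026 [array([[296.8, 267.9]]), array([[350.5, 267.9]]), array([[296.3, 250. ]]), array([[351. , 249.9]]), array([[295.7, 231.3]]), array([[351.6, 231.2]])]
knob pred [[293.90805308 240.76492064]]
cam rel tool [ 0.068  0.    -0.166]
```

View pics/w5c.png

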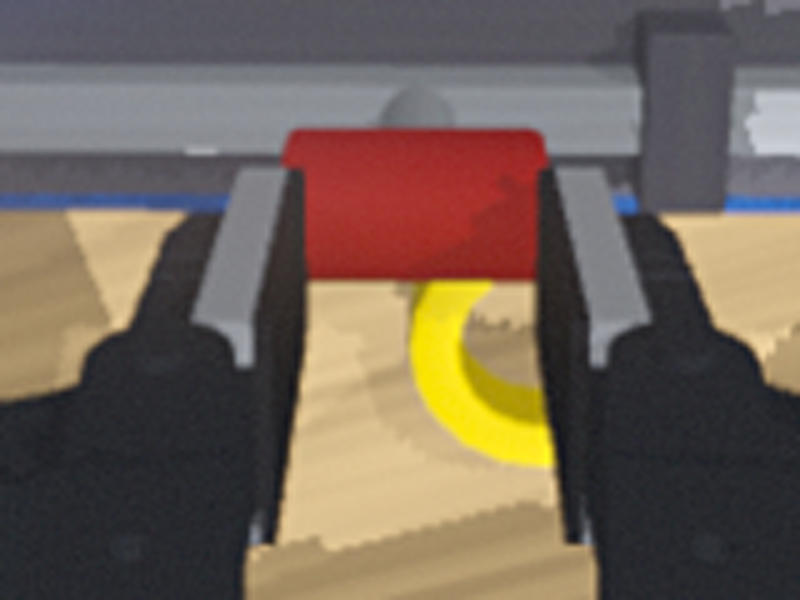

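View pics/side7c.png

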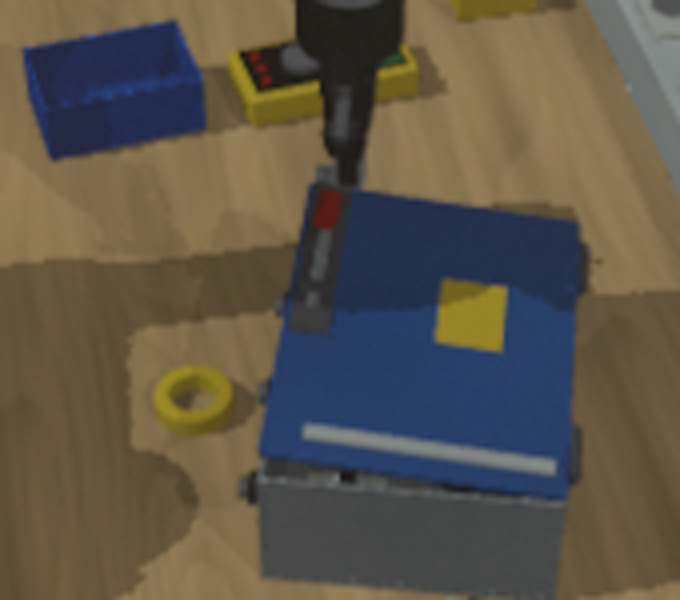

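The lid is ajar, propped on the keeper by the sprung-back bolt nose. I estimate its angle from the wrist knob (288,245), the wrist front corner (528,249), and the side crop knob (327,208) and front corner (264,456).

```bash
cat > lid.py <<'E'
from h import *
E0=np.array([.59968,.01931,0]); y=-.3009; RE=R.from_euler("z",y).as_matrix()
def lidpt(x,yy,z,th):  # x,z rel. hinge (x neg forwards), shut
    c,s=np.cos(th),np.sin(th)
    return E0+RE@np.array([.11+x*c+z*s, yy, .1105-x*s+z*c])
E
python3 - <<'E'
from lid import *
cw=arm.camera("wrist"); cs=arm.camera("side"); s=arm.observe()
us=lambda a:(np.array(a)+.5)/4-.5+[230,100]
def f(p,full=False):
    k=lidpt(-.2,.07-p[1],.048,p[0]); e=lidpt(-.22,-.148,.008,p[0])
    return np.r_[proj(cw,k)[0]-[288,245],proj(cw,e)[0]-[528,249],proj(cs,k)[0]-us([327,208]),proj(cs,e)[0]-us([264,456])]
r=least_squares(f,[.08,0]); print(r.x,np.degrees(r.x[0]),r.fun.round(1))
k=lidpt(-.2,.07-r.x[1],.048,r.x[0]); print("knob",k)
RT=R.from_quat(s["tcp_rot"]).inv()
for z in (.205,k[2]-.0187-.004): print((RT.apply(np.r_[k[:2],z]-s["tcp_pos"])*1000).round(1), z)
E
```

```text
[ 0.07593034 -0.00304826] 4.350487914413693 [-0.2 -1.6  1.4 -1.5 -0.7  1.  -2.3  0. ]
knob [0.53940165 0.11450044 0.17353318]
[-23.2 -27.4   1. ] 0.205
[-23.1 -27.5  55.2] 0.15083317598452808
```

Emit:
play_rows([
  [-8,-9,-5,0,-0.25],
  [-8,-9,0,0,-0.25],
  [-7,-8.5,0,0,-0.25],
  [0,0,10,0,-0.25],
  [0,0,15,0,-0.25],
  [0,0,0,0,-0.25],
  [0,0,0,0,-0.25],
])

```text
time_s: 7.52
tcp_pos: [0.5387, 0.114, 0.1853]
tcp_rot: [0.989, -0.15, -0.001, 0.0]
contact_force: [0.3, 0.2, 0.4]
opening: 0.0536
```

Run:
```python
from lid import *
c=arm.camera("wrist"); cv2.imwrite("pics/w8.png",c["image"][:,:,::-1]); s=arm.observe()
k=lidpt(-.2,.07,.048,.076); print(k,proj(c,k),s["tcp_pos"],s["opening"],s["contact_force"])
print((R.from_quat(s["tcp_rot"]).inv().apply(np.r_[k[:2],.1505]-s["tcp_pos"])*1000).round(1))
```

```text
[0.53850241 0.11158784 0.17354681] [[327.23246954 224.14789072]] [0.53952774 0.11386295 0.18632197] 0.05336730554556365 [-0.07975907 -0.18266223  0.59811813]
[-0.3  2.5 35.8]
```

View pics/w8.png

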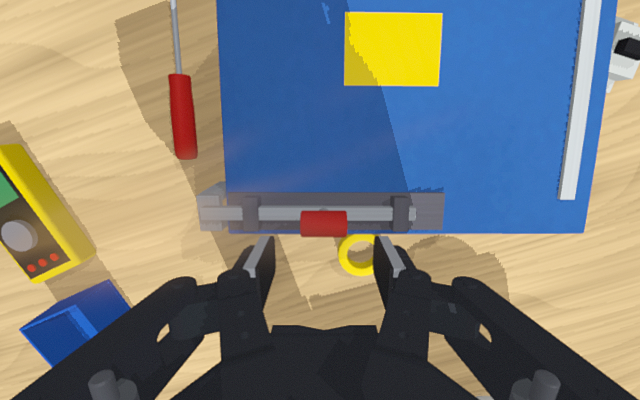

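The knob at (324,223) is centred between the fingers. Now I descend deeper than before.

Emit:
play_rows([
  [0,0,12,0,-0.25],
  [0,0,12,0,-0.25],
  [0,0,8,0,-0.25],
  [0,0,3,0,-0.25],
  [0,0,0,0,-0.25],
], grip_force=60)

```text
time_s: 7.98
tcp_pos: [0.5389, 0.1137, 0.15]
tcp_rot: [0.989, -0.15, -0.001, 0.0]
contact_force: [-0.4, -0.5, 0.2]
opening: 0.0531
```

Run:
```python
from lid import *
c=arm.camera("wrist"); cv2.imwrite("pics/w9.png",cv2.resize(c["image"][150:350,180:460,::-1],None,fx=2.8,fy=2.8)); s=arm.observe()
print(s["tcp_pos"],s["opening"],s["contact_force"])
```

```text
[0.53942358 0.11369775 0.15094314] 0.053195823075153616 [ 0.51865633 -0.24682209  0.00449086]
```

View pics/w9.png

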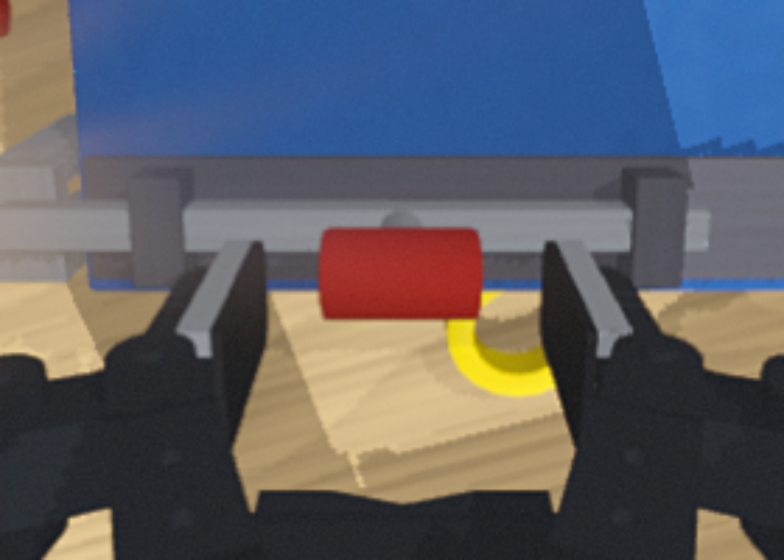

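Run:
```python
import cv2
a=cv2.imread("pics/wrist7.png")[200:320,250:400];cv2.imwrite("pics/w7c.png",cv2.resize(a,None,fx=5,fy=5,interpolation=2))
```

```text
(no output)
```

View pics/w7c.png

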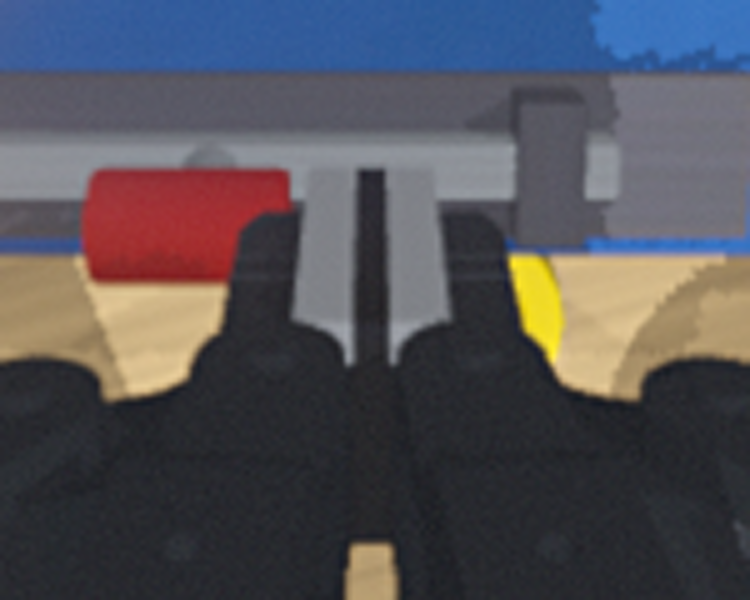

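Run:
```python
from lid import *
c=arm.camera("side"); s=arm.observe(); r=R.from_quat(s["tcp_rot"])
for nm,p in (("side3",[.5359,.1131,.1425]),("side7",[.5552,.0806,.208])):
    for y in (0,.0277): print(nm,y,[(z,proj(c,np.array(p)+r.apply([0,y,z])).round(1).tolist()[0]) for z in(0,-.01,-.02,-.03)])
a=c["image"][120:200,270:370,::-1]; cv2.imwrite("pics/s9c.png",cv2.resize(a,None,fx=7,fy=7,interpolation=2))
a=cv2.imread("pics/side7.png")[110:190,270:370]; cv2.imwrite("pics/s7c.png",cv2.resize(a,None,fx=7,fy=7,interpolation=2))
p=s["tcp_pos"];print([(z,((proj(c,p+r.apply([0,.0266,z]))-[270,120])*7).round(0).tolist()[0]) for z in(0,-.01,-.02,-.03)])
p=[.5552,.0806,.208];print([(z,((proj(c,p+r.apply([0,0,z]))-[270,110])*7).round(0).tolist()[0]) for z in(0,-.01,-.02,-.03)])
```

```text
side3 0 [(0, [309.8, 160.7]), (-0.01, [309.7, 158.3]), (-0.02, [309.7, 155.8]), (-0.03, [309.6, 153.3])]
side3 0.0277 [(0, [308.7, 166.7]), (-0.01, [308.6, 164.3]), (-0.02, [308.6, 161.8]), (-0.03, [308.5, 159.3])]
side7 0 [(0, [317.8, 150.4]), (-0.01, [317.8, 147.8]), (-0.02, [317.8, 145.2]), (-0.03, [317.8, 142.5])]
side7 0.0277 [(0, [316.8, 156.5]), (-0.01, [316.8, 153.9]), (-0.02, [316.8, 151.3]), (-0.03, [316.8, 148.6])]
[(0, [280.0, 307.0]), (-0.01, [279.0, 290.0]), (-0.02, [279.0, 273.0]), (-0.03, [279.0, 255.0])]
[(0, [335.0, 283.0]), (-0.01, [335.0, 265.0]), (-0.02, [335.0, 246.0]), (-0.03, [335.0, 228.0])]
```

View pics/s9c.png

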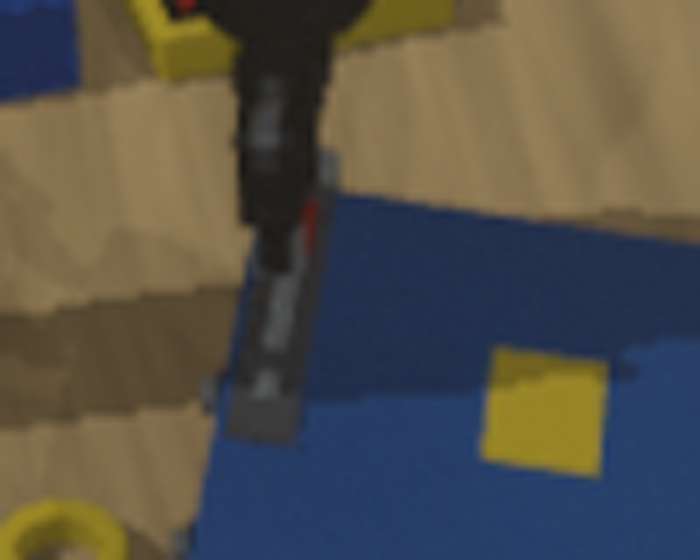

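View pics/s7c.png

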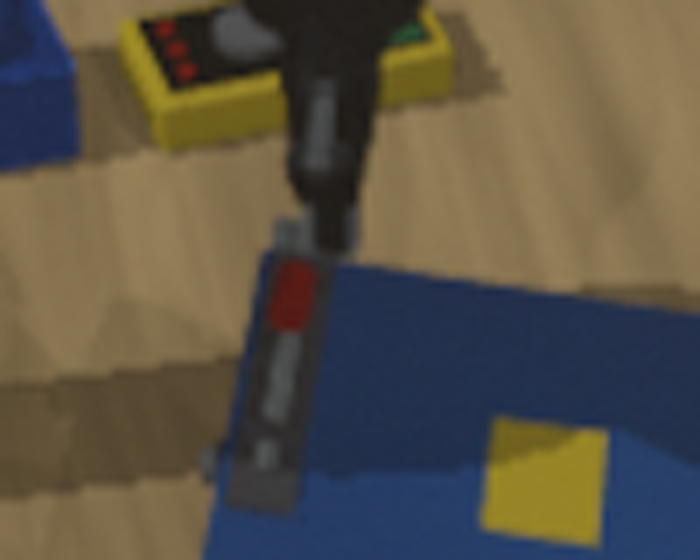

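Two cues put the real fingertips about 20 mm behind the reported TCP: the side-view tip rows and the finger-gap scale in the wrist view. The first pinch therefore only caught the knob's top edge. I'll go about 16 mm deeper with the fingers narrower, watching the force.

Emit:
play_rows([
  [0,0,0,0,-0.05],
  [0,0,4,0,-0.05],
  [0,0,4,0,-0.05],
  [0,0,0,0,-0.05],
])

```text
time_s: 8.42
tcp_pos: [0.5394, 0.1137, 0.1428]
tcp_rot: [0.989, -0.15, -0.001, 0.0]
contact_force: [-0.3, 0.4, -0.2]
opening: 0.045
```

Emit:
play_rows([
  [0,0,4,0,-0.05],
  [0,0,0,0,-0.05],
])

```text
time_s: 8.58
tcp_pos: [0.5394, 0.1137, 0.1389]
tcp_rot: [0.989, -0.15, -0.001, 0.0]
contact_force: [0.6, 0.1, 0.8]
opening: 0.045
```

Emit:
play_rows([
  [0,0,4,0,-0.05],
  [0,0,0,0,-0.05],
])

```text
time_s: 8.75
tcp_pos: [0.5395, 0.1138, 0.1349]
tcp_rot: [0.989, -0.15, -0.001, 0.0]
contact_force: [-0.4, 0.2, -0.4]
opening: 0.0449
```

Run:
```python
from lid import *
c=arm.camera("wrist"); cv2.imwrite("pics/w10.png",cv2.resize(c["image"][150:350,180:460,::-1],None,fx=2.8,fy=2.8)); s=arm.observe()
print(s["tcp_pos"],s["opening"],s["contact_force"])
```

```text
[0.53954587 0.1137491  0.1351914 ] 0.045025498916646 [ 0.37237365 -0.69311749 -0.1219402 ]
```

View pics/w10.png

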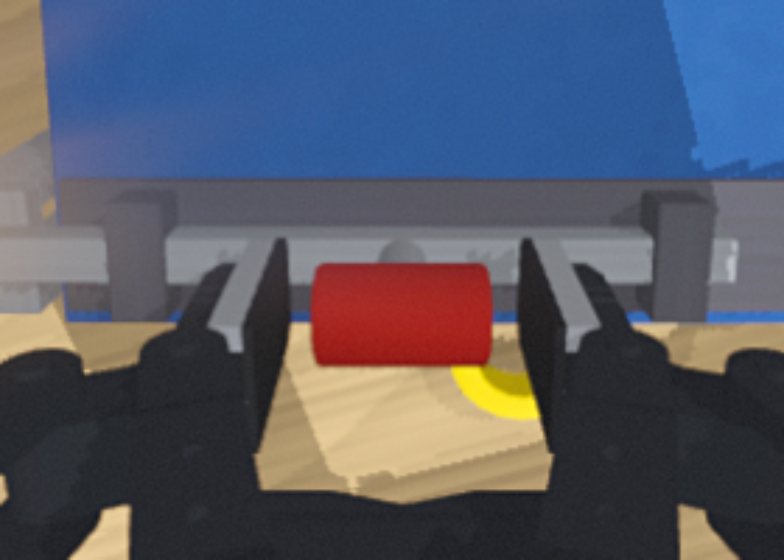

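The knob now sits well within the pad length, so I close.

Emit:
play_rows([
  [0,0,0,0,1],
  [0,0,0,0,1],
  [0,0,0,0,1],
  [0,0,0,0,1],
], grip_force=60)

```text
time_s: 9.13
tcp_pos: [0.54, 0.1139, 0.1359]
tcp_rot: [0.989, -0.15, 0.0, -0.0]
contact_force: [0.0, 0.9, 0.4]
opening: 0.0291
```

Run:
```python
from lid import *
c=arm.camera("wrist"); cv2.imwrite("pics/w11.png",cv2.resize(c["image"][150:350,180:460,::-1],None,fx=2.8,fy=2.8)); s=arm.observe()
print(s["tcp_pos"],s["opening"],s["contact_force"])
```

```text
[0.5399495  0.11394023 0.13588625] 0.02903785626002463 [-1.14992528  1.07441019  0.76615462]
```

View pics/w11.png

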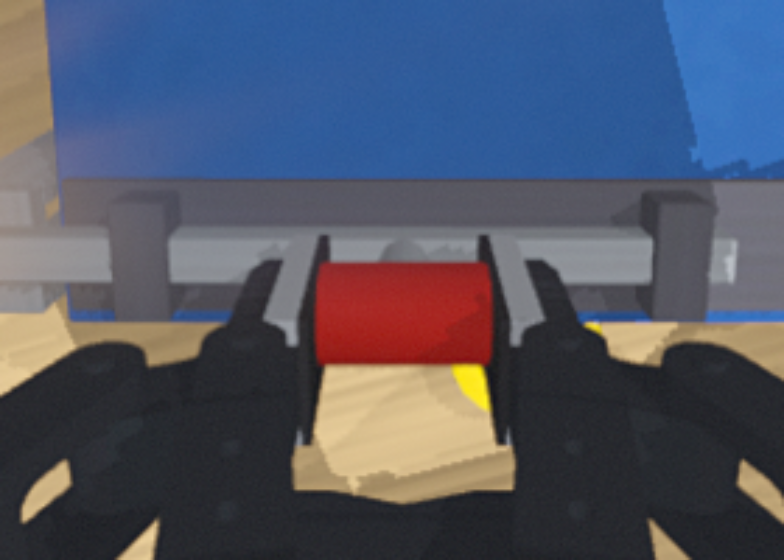

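Emit:
play_rows([
  [1.8,0,-5.4,0,1],
  [2.5,0,-6.7,0,1],
  [2.7,0,-6.6,0,1],
  [3.8,0,-8.1,0,1],
  [4.1,0,-8,0,1],
  [0,0,0,0,1],
])

```text
time_s: 9.68
tcp_pos: [0.5549, 0.1093, 0.1723]
tcp_rot: [0.989, -0.15, 0.0, -0.0]
contact_force: [0.2, 3.3, -5.3]
opening: 0.0288
```

Emit:
play_rows([
  [4.5,0,-7.8,0,1],
  [4.8,0,-7.6,0,1],
  [5.1,0,-7.4,0,1],
  [5.4,0,-7.1,0,1],
  [0,0,0,0,1],
])

```text
time_s: 10.1
tcp_pos: [0.5747, 0.1031, 0.2028]
tcp_rot: [0.989, -0.15, 0.001, -0.0]
contact_force: [-1.1, 4.3, -3.8]
opening: 0.0289
```

```bash
cat > look.py <<'E'
from lid import *
import sys
n=sys.argv[1]
c=arm.camera("wrist"); s=arm.observe(); cs=arm.camera("side")
a=c["image"][:,:,::-1]; b=cs["image"][60:260,200:460,::-1]
b=cv2.resize(b,(520,400)); cv2.imwrite(f"pics/{n}w.png",a); cv2.imwrite(f"pics/{n}s.png",b)
print(s["time_s"],s["tcp_pos"].round(4),s["opening"],s["contact_force"].round(1))
# angle implied by tcp motion from grip (theta .076 at [.5400,.1139,.1359]); knob radius from hinge
d=RE.T@(s["tcp_pos"]-[.5400,.1139,.1359])+[-.2*np.cos(.076)+.048*np.sin(.076),0,.2*np.sin(.076)+.048*np.cos(.076)]
print("theta by tcp deg",np.degrees(np.arctan2(d[2],-d[0])-np.arctan2(.048,.2)),"radius",np.hypot(d[0],d[2]),"ydrift",d[1])
E
python3 look.py a
```

```text
10.15 [0.5739 0.1033 0.2018] 0.028520620559569047 [-1.6  5.1 -3.5]
theta by tcp deg 25.340266673321015 radius 0.20569818967466066 ydrift -3.5028892732583445e-05
```

View pics/as.png

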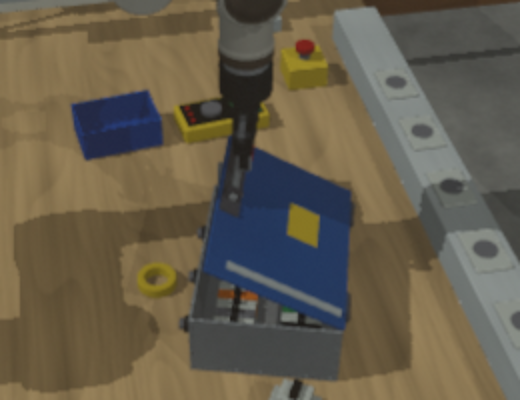

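View pics/aw.png

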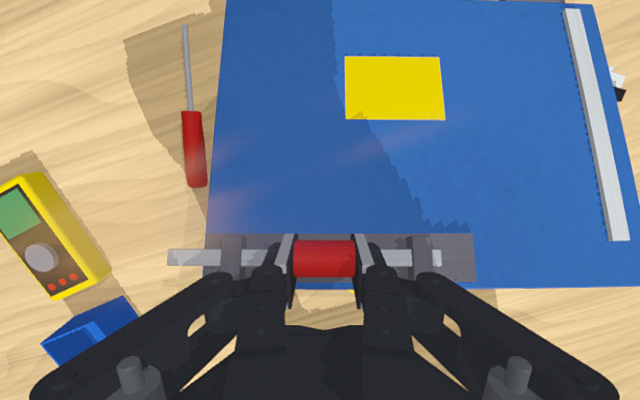

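The lid is at about 25° with a firm grip and small forces. I continue.

Emit:
play_rows([
  [5.7,0,-6.9,0,1],
  [6,0,-6.6,0,1],
  [6.3,0,-6.4,0,1],
  [6.6,0,-6.1,0,1],
  [0,0,0,0,1],
])

```text
time_s: 10.62
tcp_pos: [0.5977, 0.0959, 0.2277]
tcp_rot: [0.989, -0.15, 0.001, -0.0]
contact_force: [-1.3, 4.4, -3.9]
opening: 0.0288
```

Emit:
play_rows([
  [6.8,0,-5.8,0,1],
  [7.1,0,-5.5,0,1],
  [7.3,0,-5.2,0,1],
  [7.5,0,-4.9,0,1],
  [0,0,0,0,1],
  [0,0,0,0,1],
])

```text
time_s: 11.12
tcp_pos: [0.6236, 0.0878, 0.2477]
tcp_rot: [0.989, -0.15, -0.0, -0.0]
contact_force: [-2.3, 5.1, -2.0]
opening: 0.0284
```

```bash
python3 look.py b
```

```text
11.1667 [0.6234 0.0879 0.2476] 0.02865092176185537 [-2.5  4.  -1.8]
theta by tcp deg 44.674767619300205 radius 0.20561815887686255 ydrift -9.251452152563545e-05
```

View pics/bs.png

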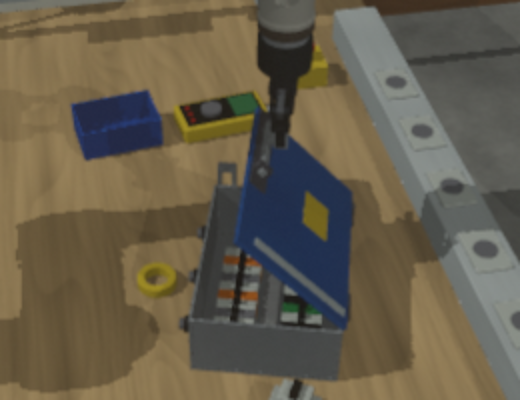

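View pics/bw.png

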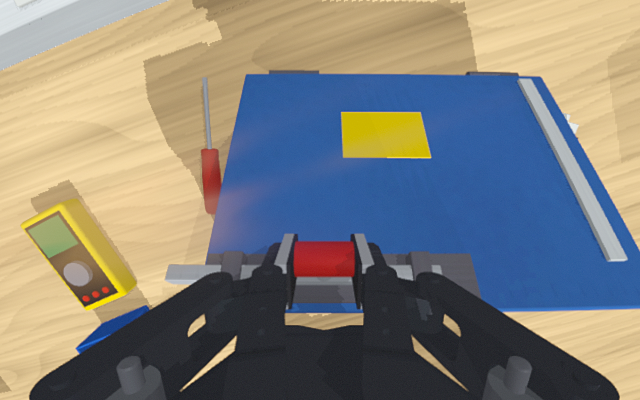

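Emit:
play_rows([
  [4,0,-2.4,0,1],
  [4,0,-2.3,0,1],
  [4.2,0,-2.2,0,1],
  [4.2,0,-2,0,1],
  [0,0,0,0,1],
  [0,0,0,0,1],
  [0,0,0,0,1],
])

```text
time_s: 11.8
tcp_pos: [0.639, 0.0831, 0.2567]
tcp_rot: [0.989, -0.15, -0.0, -0.0]
contact_force: [-3.1, 4.5, -1.1]
opening: 0.0285
```

```bash
python3 look.py c
python3 - <<'E'
import cv2
a=cv2.imread("pics/cs.png")[90:340,170:370]; cv2.imwrite("pics/csc.png",cv2.resize(a,None,fx=2.4,fy=2.4,interpolation=2))
E
```

```text
11.85 [0.639  0.0831 0.2567] 0.028832807387546417 [-3.   3.9 -1.7]
theta by tcp deg 49.896367903857126 radius 0.20564575563413956 ydrift -5.6066471849332726e-05
```

View pics/csc.png

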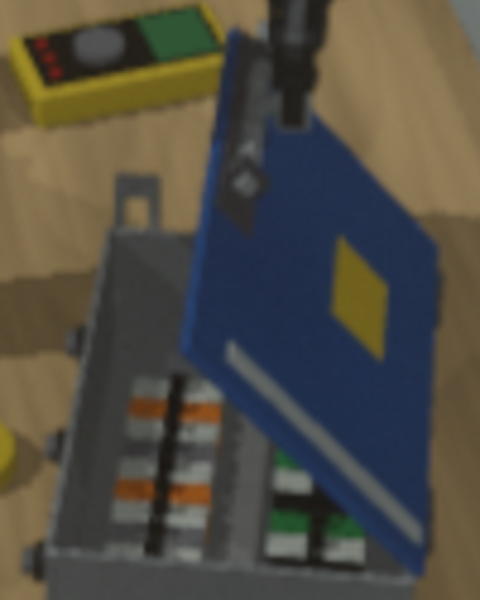

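View pics/cw.png

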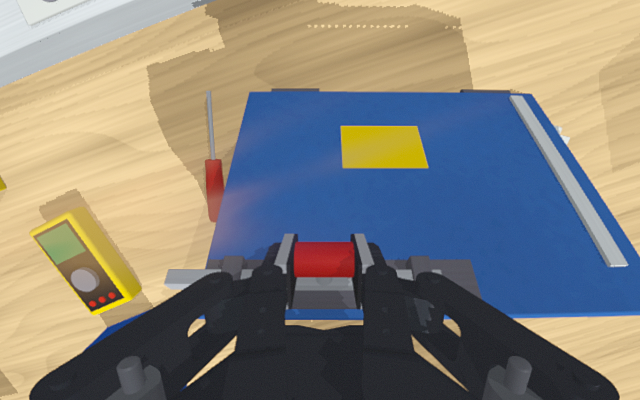

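Independent angle check from the side-view lid corners: front −y about (190,352) and front +y about (237,30) in the crop, plus the wrist knob at (324,260).

Run:
```python
from lid import *
cs=arm.camera("side"); cw=arm.camera("wrist")
F=lambda p:np.array(p)/4.8+[200+170/2,60+45]
for t in np.radians([44,47,50,53,56]):
    print(np.degrees(t).round(),[ (proj(cs,lidpt(-.22,y,.008,t))[0]-F(p)).round(1) for y,p in ((-.148,(190,352)),(.148,(237,30)))],(proj(cw,lidpt(-.2,.07,.048,t))[0]-[324,260]).round(1))
```

```text
44.0 [array([-8. ,  2.5]), array([-7. ,  2.1])] [ 4.3 21.8]
47.0 [array([-4.7,  0.6]), array([-4.1,  0.2])] [ 4.6 12.3]
50.0 [array([-1.2, -1.2]), array([-1.1, -1.7])] [4.9 0.8]
53.0 [array([ 2.4, -2.9]), array([ 2. , -3.4])] [  5.1 -12.9]
56.0 [array([ 6.2, -4.4]), array([ 5.3, -4.9])] [  5.4 -29.1]
```

Emit:
play_rows([
  [0,0,0,0,1],
  [0,0,0,0,1],
  [0,0,0,0,1],
  [0,0,0,0,1],
  [0,0,0,0,1],
  [0,0,0,0,1],
  [0,0,0,0,1],
  [0,0,0,0,1],
])

```text
time_s: 12.67
tcp_pos: [0.6389, 0.0832, 0.2567]
tcp_rot: [0.989, -0.15, -0.0, -0.0]
contact_force: [-2.8, 4.6, -2.1]
opening: 0.0287
```

Run:
```python
from lid import *
c=arm.camera("top")["image"]; cv2.imwrite("pics/topend.png",c[:,:,::-1])
a=cv2.imread("pics/top0.png"); d=cv2.absdiff(a,c[:,:,::-1].copy()).max(2)
for n,(x0,y0,x1,y1) in dict(breaker=(370,175,393,204),tape=(279,226,303,249),meter=(160,155,190,210),bin=(152,215,192,268),screw=(238,125,268,185)).items(): print(n,np.percentile(d[y0:y1,x0:x1],[50,90]))
```

```text
breaker [4. 7.]
tape [44.  70.9]
meter [4. 9.]
bin [ 7. 17.]
screw [45. 83.]
```

View pics/topend.png

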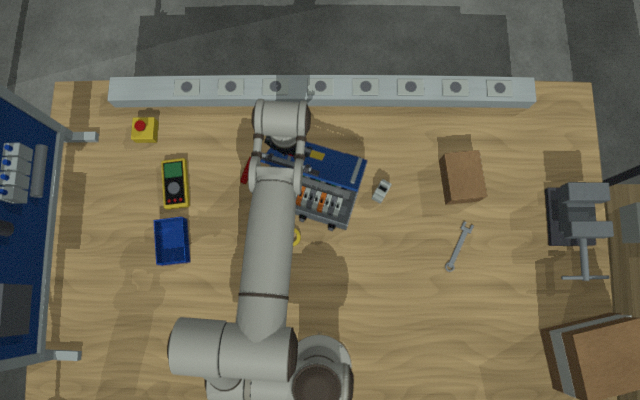

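The bystanders are in place. The tape and screwdriver differences are the arm covering them in the top view; both looked unmoved in the side and wrist views.

```bash
python3 -c "
from cell import arm
print(arm.finish_job()); s=arm.observe(); print(s['tcp_pos'],s['opening'],s['time_s'])"
```

```text
the job is handed in; nothing more can be done
None
the job is handed in; nothing more can be done
```

The lid is open at about 50° and the gripper is still holding it by the T-knob; I handed the job in at about 13 s.

**Bolt:** I pulled it to its stop with the lid shut. The pull force rose from 7 to 16 N with no further motion, and the rod had shifted about 22–23 mm in the picture.

**Slip during the first lift:** The knob came out of the fingers a little after 4°, so the bolt sprang back and its nose came to rest on the keeper. That left the lid ajar at about 4.4°. The cause was a grip only on the knob's top edge, because the real fingertips sit about 20 mm behind the reported TCP. I re-gripped about 15 mm deeper relative to the knob and lifted from there. I did not pull the bolt a second time.

**Last checks:**
- **Lid angle:** 49.9° from the arm's position, and the camera check agrees at about 50–51°. I never commanded it above 50°.
- **Hold:** position and finger opening (29 mm) were steady over the last 0.7 s, with forces of about 5 N.
- **Bystanders:** the top view shows the breaker, multimeter and bin unchanged, and the carton and wrench look to be where they were. The arm hid the tape and screwdriver there, but both looked in place in the side and wrist views.

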